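Clip a hardness test block into its holder

TASK

Load the flat steel test block into the specimen holder using only the fingertips, nothing grasped: hold the long press bar of the spring clip down with one fingertip so that its lip lifts, and while it is held down push the block along the lane with the other fingertip, under the lip, until it is fully home against the end stop. Then let the bar up so that the lip clamps the block, and move clear. Do not lift the block, keep it flat in its lane, and leave the jars, beaker and box around the holder where they are.

Things in the scene. Friction and masses are not known exactly. Their poses are not given: they have to be found in the camera images.
- holder: Grey specimen holder fixed to the worktop, base x=-80..70, y=-30..85 (its frame, mm; used below too). Origin on the worktop under the lane's centre line; +x along the lane to the end stop, +y toward the press bar. Deck top z=20; guide rails with inner faces y=-21.5 and 21.5, tops z=26, lane open at x=-80. Clip hinge along x at y=33, z=32 (parts up to z=37).
- lane_home (a point): Point on the deck (holder x=28, y=0, z=20) where the block's origin lies when it is fully home, its front on the end stop (a bar across the lane, face at x=58, top z=30) and its rear face at x=-2.
- test_block: Loose flat steel block 60 (x) x 40 (y) x 10 (z) mm, about 190 g, lying on the deck in the lane, 1.5 mm play each side. Origin at the centre of its underside (holder z=20); long axis along the lane. It starts 26 to 46 mm short of home, front edge short of the lip. A fingertip pushes on its rear face; the lane behind it is empty.
- clip (a joint): Angle of the spring clip, rad: 0 at rest (lip 4 mm above the deck, too low for the block), 0.35 with the press bar fully down on its stop (lip 16 mm above the deck). The lip clears the block above 0.17 and reads about 0.17 when clamped on it. The spring resists with about 4 N at first, 9 N fully down (at the bar's middle), and closes the clip by itself when let go.
- press_bar (a point): Middle of the top of the press bar, a flat steel strip 90 mm along x (x=-78..12), 35 mm wide. Fully down it is level at z=23 (7 mm below the block's top), y=45..80, this point at x=-33, y=62.5. At rest it slopes up 0.35 rad away from the hinge, this point at y=64, z=34, outer edge z=40. A fingertip can slide along it while pressing.
- clip_lip (a point): Middle of the underside of the clip's lip, a 6 mm round steel edge from x=36 to 52 near the lane's middle (y=-2), on a flat arm from the hinge. It rises when the press bar is pressed.
- powder_jar: Bystander: small round clear jar with a white lid, 56 mm wide, 63 high; origin at its underside centre. Leave alone.
- salt_jar: Bystander: round clear jar with a red lid, 60 mm wide, 76 high; origin at its underside centre. Leave alone.
- slide_box: Bystander: flat dark grey box 115 x 81 x 32 mm; origin at its underside centre. Leave alone.
- beaker: Bystander: small glass beaker 57 mm wide, 62 high; origin at its underside centre. Leave alone.

How it is judged:
By the outcome, as a careful person would: the job done as asked, in the order asked, and still so for the second after the job is handed in, with the robot touching nothing.
It also fails if it takes over 45 s, if anything falls off the work surface, if the arm or the gripper's body presses on something with over 40 N, if the wrist force passes 120 N, or if a joint passes its speed limit or range.

ROBOT

A 6-joint arm with a two-finger parallel gripper is mounted at the origin on a cart in front of the work surface, level with it; the furniture and walls round the work are solid. World frame = base frame: x ahead of the robot, y to its left, z up, the work surface at z = 0. Lengths are in m, angles in degrees, forces in N, time in s.
With the tool pointing down it reaches from about 0.35 to 0.975 m from the base axis. Payload 17.4 kg.
Tool frame: the origin (TCP) lies midway between the tips of the shut fingers; the grasp point (between the pads) lies 19 mm behind it; z points along the fingers, y is the line along which they close (so a half turn about z gives the same grasp; the last joint's range is limited). The gripper opens to 85 mm and grips with 20 to 120 N. Pads are 22 mm wide; open, the fingers measure 114 mm over their backs; the gripper's body (76 mm by 85 mm) begins 54 mm behind the grasp point. The pads swing forward as they close: fully open they stand 13 mm farther back than shut.
Start: joints at [-65.821, 6.646, 82.598, -0, 90.757, -2.166], TCP at [0.3, -0.605, 0.231] pointing down, gripper open.
Joint ranges: [-162.19, 162.19], [-47.58, 125.68], [4.15, 143.07], [-65.23, 245.23], [0.69, 171.88], [-170.13, 170.13]. Speed limits (degrees/s): [108.29, 108.29, 127.2, 180, 180, 180].

INTERFACE

Orientations are given as [roll, pitch, yaw] about the fixed x, y, z axes, in that order (R = Rz(yaw) Ry(pitch) Rx(roll)).
In Python, from plant import get_state, cams, bot gives the robot as it stands. The module is installed in compiled form; this text tells all that it offers.
- The arm moves only by the tool step_arm, never from a script. Its arguments are lists of equal length, an entry for each row: "xyz": the shift along the tool's x, y, z normalised to -1 to 1, where 1 is 0.4 m, a list of three; "dr": the turn, a rotation vector about the tool's x, y, z normalised to -1 to 1, where 1 is pi rad, a list of three; "jaw": the opening, from 0 (shut) to 1 (fully open). In form: {"xyz": [[tx, ty, tz], ...], "dr": [[ax, ay, az], ...], "jaw": [jaw, ...]}. A call has 1 to 8 rows; each row shifts and turns the commanded pose from where the row before left it, along the tool's axes as they then stand; what a row does not reach is not made up. A row lasts 1/12 s, in which the tool goes at most 41.7 mm and 7.16 degrees, less where a joint would pass 70% of its speed; a pose out of reach is approached as far as the arm can. A call with a number of a shift or a turn outside -1 to 1 is refused whole. A call with a gripper value outside its range is refused whole. The fingers move at their own pace and stop on an object; "squeeze" is the grip in N (left out, the last holds). Time passes only in rows, so rows that do not move let the fingers close. It gives the time, the measured TCP pose, the force, the opening and the grip force at its end, in the units of the state.
- get_state(): the state, without advancing time (a new reading comes with each control period).
- cams.read_camera(name): name is "scene" or "top" or "wrist"; returns the picture (400x640x3 uint8, red, green, blue); there is no depth.
- cams.camera_info(name): a dict with "camera_matrix" (3x3 intrinsics, pixels), "k1" (the pictures are not rectified: a ray, as slopes to the right and down, at radius r is drawn at 1 + k1 r^2 times it, then the intrinsics apply), "view" (4x4, takes a point from world to camera coordinates); the wrist camera has in their place "T_tool_cam" (4x4, takes a point from camera to tool coordinates, whose origin is the TCP and whose axes are the flange's). Camera axes: x right, y down, z forward; pixel columns grow to the right and rows downward; lengths in m; the calibration is good to about 2 mm. A picture is of the moment at which its call begins: read the wrist's pose just before it. camera_info takes no time and is no camera call.
- bot.sign_off(): hands the job in; it is judged then, once.
The state is a dict: "t": time; "qpos": joint angles; "joint_vel": joint speeds; "joint_efforts": joint torques, N m; "ee_pos": TCP position; "tool_rot": TCP orientation; "wrist_force": force on the tool from outside, world axes, zero at the start; "moment": the same for the moment, N m; "gripper_width": finger opening in m; "finger_force": force on a finger pad.
Only numpy, scipy, OpenCV 4.12 (cv2) and the standard library are available. Lean on these libraries where they do the work, as an engineer would, in place of code of your own. Each camera call takes 0.05 s, during which the arm holds its last target. There are 200 camera calls.

## Working session

There is one attempt and no reset: what is moved stays moved. The work goes in short steps, Python scripts to look and compute and a tool call to move; the robot and the scene stay as the last step left them, time stands still between calls to the robot, and variables do not carry over. Pictures are saved under pics/ and viewed, at most 10 in all, crops included, and the job is handed in when it is done.

Besides the shell and the picture viewer there is one more tool, called after "Call:" by a JSON object that holds its "op" and its "data", one argument or row to a line. step_arm: Moves the arm, as the interface text tells. Its arguments: {"type":"object","properties":{"xyz":{"type":"array"},"dr":{"type":"array"},"jaw":{"type":"array"},"squeeze":{"type":"number"}},"required":["xyz","dr","jaw"]}

```bash
mkdir -p pics; python3 - <<'E'
from plant import get_state,cams,bot
import cv2
s=get_state();print(s)
for n in("scene","top"):
    cv2.imwrite(f"pics/{n}0.png",cams.read_camera(n)[:,:,::-1]);print(n,cams.camera_info(n))
print(cams.camera_info("wrist"))
E
```

```text
{'t': 0.0, 'qpos': array([-6.58218715e+01,  6.67373894e+00,  8.26384103e+01,  1.03086617e-03,
        9.07562834e+01, -2.16504488e+00]), 'joint_vel': array([ 0.01476758, -0.10454872, -0.10696822, -0.01718532, -0.08748683,
       -0.04889301]), 'joint_efforts': array([ 6.97429514e-04, -7.31982708e+01, -6.32486773e+01, -1.42935016e-05,
        6.09041657e-03,  2.88546300e-05]), 'ee_pos': array([ 0.29944852, -0.60471159,  0.23053784]), 'tool_rot': array([-1.79931655e+02, -3.61531570e-03,  2.63431843e+01]), 'wrist_force': array([ 0.64228024, -0.62334854,  0.52280738]), 'moment': array([-0.05271529, -0.00431755,  0.02998899]), 'finger_force': 0.0, 'gripper_width': 0.08494788343600035}
scene {'camera_matrix': array([[393.92353108,   0.        , 314.66131094],
       [  0.        , 393.92353108, 198.57864637],
       [  0.        ,   0.        ,   1.        ]]), 'k1': -0.07014830020677942, 'view': array([[-7.92160978e-01, -6.10311395e-01, -9.92813335e-04,
         4.38502589e-01],
       [-3.01380894e-01,  3.92594454e-01, -8.68929888e-01,
         2.06007708e-01],
       [ 5.30707585e-01, -
[... 462 characters left out ...]
9268,  0.57471394],
       [ 0.19210657,  0.0074156 , -0.98134605,  1.09006764],
       [ 0.        ,  0.        ,  0.        ,  1.        ]])}
{'camera_matrix': array([[311.89133969,   0.        , 321.15983896],
       [  0.        , 311.89133969, 203.43439843],
       [  0.        ,   0.        ,   1.        ]]), 'k1': -0.05659917935571495, 'T_tool_cam': array([[ 1.41578478e-04, -9.47585516e-01, -3.19502222e-01,
         8.28263692e-02],
       [ 9.99999962e-01,  2.10153342e-04, -1.80154584e-04,
        -5.70317169e-04],
       [ 2.37856334e-04, -3.19502184e-01,  9.47585509e-01,
        -1.42763515e-01],
       [ 0.00000000e+00,  0.00000000e+00,  0.00000000e+00,
         1.00000000e+00]])}
```

View pics/top0.png

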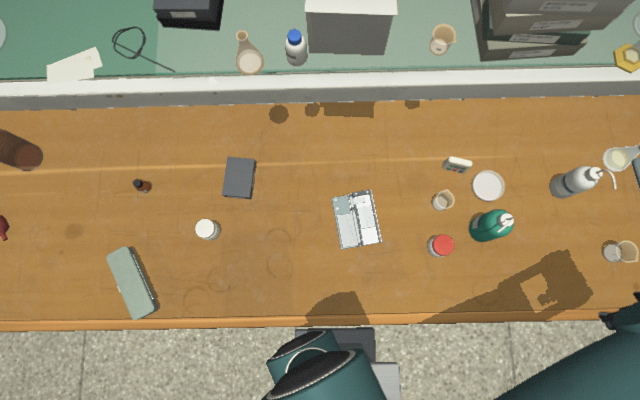

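View pics/scene0.png

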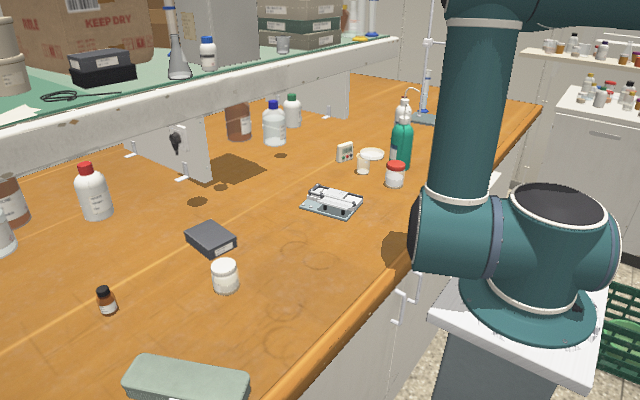

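The holder is near top-view px (357,219) and scene px (333,202). The jars are at (207,229) and (441,245), the beaker at (443,200) and the box at (240,177). Next I'll enlarge the holder.

```bash
cat > h.py <<'E'
import numpy as np,cv2
from plant import get_state,cams,bot
from scipy.spatial.transform import Rotation as R
def pose():
    s=get_state();T=np.eye(4);T[:3,:3]=R.from_euler('xyz',s['tool_rot'],degrees=True).as_matrix();T[:3,3]=s['ee_pos'];return s,T
def view(n,T=None):
    c=cams.camera_info(n)
    V=c['view'] if n!='wrist' else np.linalg.inv(T@c['T_tool_cam'])
    return c['camera_matrix'],c['k1'],V
def cast(n,px,z,T=None):
    K,k,V=view(n,T)
    u=cv2.undistortPoints(np.array(px,float).reshape(-1,1,2),K,np.array([k,0,0,0.])).reshape(-1,2)
    W=np.linalg.inv(V);d=np.c_[u,np.ones(len(u))]@W[:3,:3].T;o=W[:3,3]
    return o+d*((z-o[2])/d[:,2])[:,None]
def proj(n,P,T=None):
    K,k,V=view(n,T);P=np.array(P,float).reshape(-1,3)
    return cv2.projectPoints(P,cv2.Rodrigues(V[:3,:3])[0],V[:3,3],K,np.array([k,0,0,0.]))[0].reshape(-1,2)
E
python3 - <<'E'
import cv2
from h import *
a=cv2.imread("pics/top0.png")[180:260,320:395];b=cv2.imread("pics/scene0.png")[175:225,290:375]
a=cv2.resize(a,None,fx=7.5,fy=7.5,interpolation=2)[:600];b=cv2.resize(b,None,fx=5,fy=5,interpolation=2)
cv2.imwrite("pics/a.png",a)
print(cast("top",[(357,219),(207,229),(441,245),(443,200),(240,177)],.03))
E
```

```text
[[ 0.53794771 -0.06066847  0.03      ]
 [ 0.51942643  0.35667688  0.03      ]
 [ 0.46050698 -0.28804011  0.03      ]
 [ 0.58613844 -0.30309886  0.03      ]
 [ 0.66643934  0.26715334  0.03      ]]
```

View pics/a.png

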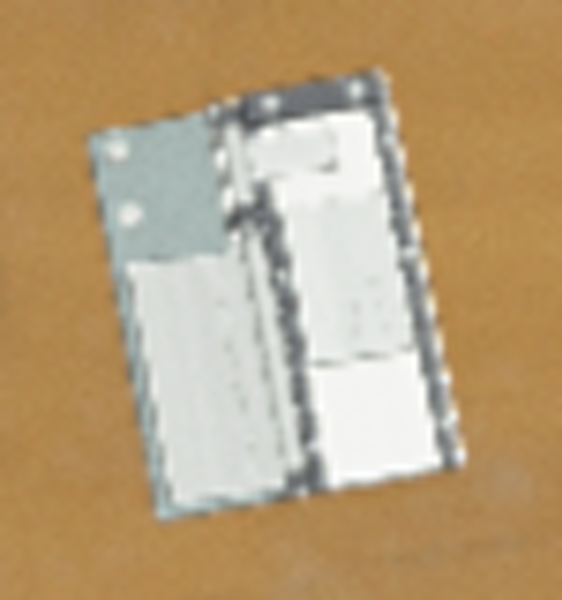

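Call:
{"op": "step_arm", "data": {
  "xyz": [
    [0.0714,-0.0597,0],
    [0.0714,-0.0597,0],
    [0.0714,-0.0597,0],
    [0.0714,-0.0597,0],
    [0.0714,-0.0597,0],
    [0.0714,-0.0597,0],
    [0.0714,-0.0597,0],
    [0.0714,-0.0597,0]
  ],
  "dr": [
    [0,0,0],
    [0,0,0],
    [0,0,0],
    [0,0,0],
    [0,0,0],
    [0,0,0],
    [0,0,0],
    [0,0,0]
  ],
  "jaw": [0.59,0.59,0.59,0.59,0.59,0.59,0.59,0.59]
}}

```text
t: 0.77
ee_pos: [0.4197, -0.3305, 0.2311]
tool_rot: [-180.0, 0.0, 26.3]
wrist_force: [0.5, 0.0, 0.4]
gripper_width: 0.0503
finger_force: 0.0
```

Call:
{"op": "step_arm", "data": {
  "xyz": [
    [0.0714,-0.0597,0],
    [0.0714,-0.0597,0],
    [0.0714,-0.0597,0],
    [0.0714,-0.0597,0],
    [0.0714,-0.0597,0],
    [0.0714,-0.0597,0],
    [0.0714,-0.0597,0],
    [0.0714,-0.0597,0]
  ],
  "dr": [
    [0,0,0],
    [0,0,0],
    [0,0,0],
    [0,0,0],
    [0,0,0],
    [0,0,0],
    [0,0,0],
    [0,0,0]
  ],
  "jaw": [0.59,0.59,0.59,0.59,0.59,0.59,0.59,0.59]
}}

```text
t: 1.43
ee_pos: [0.5397, -0.0578, 0.2312]
tool_rot: [180.0, 0.0, 26.3]
wrist_force: [0.4, -0.2, -0.0]
gripper_width: 0.0503
finger_force: 0.0
```

Call:
{"op": "step_arm", "data": {
  "xyz": [
    [0,0,0.05],
    [0,0,0.05],
    [0,0,0.05],
    [0,0,0],
    [0,0,0]
  ],
  "dr": [
    [0,0,0.03],
    [0,0,0.03],
    [0,0,0.03],
    [0,0,0],
    [0,0,0]
  ],
  "jaw": [0.59,0.59,0.59,0.59,0.59]
}}

```text
t: 1.85
ee_pos: [0.5391, -0.0596, 0.1708]
tool_rot: [-180.0, 0.1, 10.3]
wrist_force: [0.4, -0.2, 1.7]
gripper_width: 0.0502
finger_force: 0.0
```

```bash
python3 - <<'E'
from h import *
s,T=pose();im=cams.read_camera('wrist')[:,:,::-1]
np.save('T1.npy',T);cv2.imwrite('pics/w1.png',im);print(s['ee_pos'],s['tool_rot'],s['gripper_width'],s['wrist_force'],s['t'])
E
```

```text
[ 0.53905055 -0.05962657  0.17075436] [-1.79963229e+02  1.04923041e-01  1.03159662e+01] 0.05024127772843528 [ 0.39198952 -0.23786073  1.73114613] 1.85
```

View pics/w1.png

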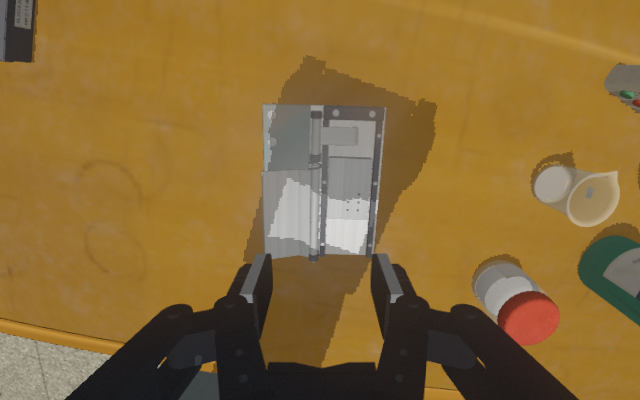

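The lane runs almost straight up the picture, x 325–380 px. The end stop is at row 113 and the block is about rows 157–220, with its rear unclear in the shadow. I'll enlarge it.

```bash
python3 - <<'E'
from h import *
im=cv2.imread('pics/w1.png')[95:270,250:400]
im=np.clip(im.astype(float),0,255).astype(np.uint8)
g=cv2.createCLAHE(2,(4,4)).apply(cv2.cvtColor(im,6))
o=cv2.cvtColor(cv2.resize(g,None,fx=3.4,fy=3.4,interpolation=2),8)
for i in range(0,175,25):cv2.putText(o,str(95+i),(0,int(i*3.4)+5),0,.4,(0,0,255));cv2.line(o,(0,int(i*3.4)),(12,int(i*3.4)),(0,0,255))
for i in range(0,150,25):cv2.putText(o,str(250+i),(int(i*3.4),590),0,.4,(0,0,255));cv2.line(o,(int(i*3.4),570),(int(i*3.4),580),(0,0,255))
cv2.imwrite('pics/w1z.png',o)
E
```

```text
(no output)
```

View pics/w1z.png

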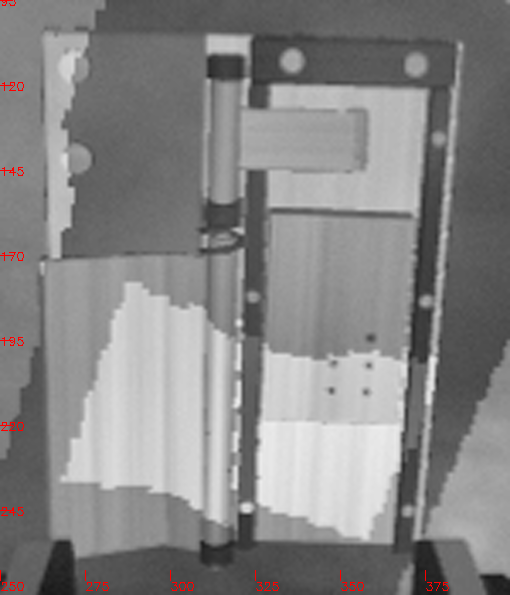

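```bash
python3 - <<'E'
from h import *
T=np.load('T1.npy')
f=lambda l,z:cast('wrist',[(250+x/3.4,95+y/3.4) for x,y in l],z,T)
stop=f([(255,81),(445,87)],.030)
bl=f([(272,211),(412,215),(258,421),(400,421)],.030)
dk=f([(256,541),(396,545)],.020)
bar=f([(42,260),(47,557)],.040)
for n,p in zip(('stop','block','deckrear','barouter'),(stop,bl,dk,bar)):print(n,p[:,:2].round(4).tolist())
r=bl[:2].mean(0)-bl[2:].mean(0);print('len',np.linalg.norm(r),'yaw block',np.degrees(np.arctan2(r[1],r[0])))
r=bar[0]-bar[1];print('bar yaw',np.degrees(np.arctan2(r[1],r[0])),np.linalg.norm(r))
r=stop[0]-stop[1];print('stop yaw',np.degrees(np.arctan2(-r[0],r[1])))
y=np.radians(10.3);R2=np.array([[np.cos(y),np.sin(y)],[-np.sin(y),np.cos(y)]])
t=T[:2,3]
for n,p in zip(('stop','block','deckrear','barouter'),(stop,bl,dk,bar)):print(n,((p[:,:2]-t)@R2.T*1000).round(1).tolist())
E
```

```text
stop [[0.604, -0.0504], [0.6115, -0.0993]]
block [[0.5714, -0.0611], [0.5771, -0.0984], [0.5111, -0.0685], [0.5184, -0.1087]]
deckrear [[0.4679, -0.0761], [0.4742, -0.1192]]
barouter [[0.5495, -0.0032], [0.4621, -0.0151]]
len 0.06016719738791627 yaw block 8.464573730762373
bar yaw 7.748831602122327 0.08821137269760017
stop yaw 8.741885623292257
stop [[65.6, -2.5], [64.2, -52.0]]
block [[31.6, -7.2], [30.5, -45.0], [-29.1, -3.8], [-29.1, -44.6]]
deckrear [[-73.0, -3.5], [-74.4, -47.0]]
barouter [[20.4, 53.6], [-67.7, 57.5]]
```

Call:
{"op": "step_arm", "data": {
  "xyz": [
    [0,0,0],
    [-0.0609,-0.0083,0.05],
    [-0.0609,-0.0082,0.05],
    [0,0,0.05],
    [0,0,0.05],
    [0,0,0.05],
    [0,0,0],
    [0,0,0]
  ],
  "dr": [
    [0,0,0.0083],
    [0,0,0],
    [0,0,0],
    [0,0,0],
    [0,0,0],
    [0,0,0],
    [0,0,0],
    [0,0,0]
  ],
  "jaw": [0.59,0.59,0.59,0.59,0.59,0.59,0.59,0.59]
}}

```text
t: 2.57
ee_pos: [0.4906, -0.0607, 0.0723]
tool_rot: [180.0, -0.0, 8.7]
wrist_force: [-0.2, -0.8, 0.7]
gripper_width: 0.0503
finger_force: 0.0
```

```bash
python3 - <<'E'
from h import *
s,T=pose();im=cams.read_camera('wrist')[:,:,::-1]
np.save('T2.npy',T);print(s['ee_pos'],s['tool_rot'],s['gripper_width'],s['wrist_force'],s['t'])
sc=cams.read_camera('scene')[:,:,::-1]
b=cv2.resize(sc[150:240,270:380],(660,540),interpolation=2)
cv2.imwrite('pics/w2.png',cv2.resize(im[60:,120:520],(600,510)));cv2.imwrite('pics/s2.png',b)
E
```

```text
[ 0.49057425 -0.06074454  0.07234195] [ 1.79998215e+02 -4.86858524e-03  8.73672572e+00] 0.05032324918153957 [-0.20681637 -0.81154458  0.71142536] 2.5667
```

View pics/w2.png

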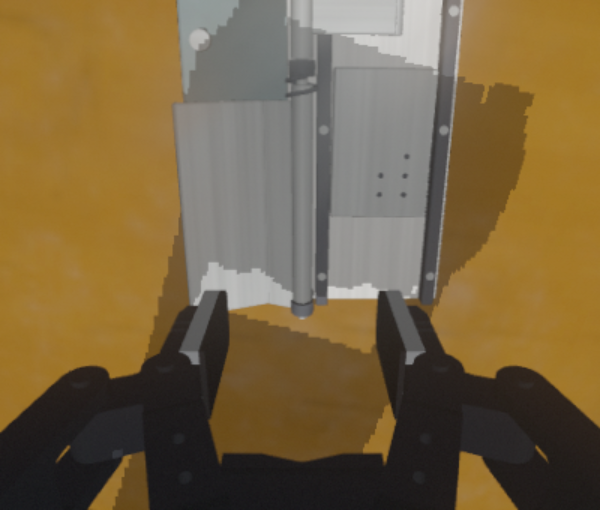

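The fingertips stand at px (228,293) and (378,293), each side of the hinge line. The block's rear edge is at row 216 and the rails are at columns 328 and 421. I'll measure the finger positions against these.

```bash
python3 - <<'E'
from h import *
T=np.load('T2.npy')
full=lambda l:[(120+x*2/3,60+y*510/510*340/510) for x,y in l]
y=np.radians(8.74);R2=np.array([[np.cos(y),np.sin(y)],[-np.sin(y),np.cos(y)]])
def f(n,l,z):print(n,((cast('wrist',full(l),z,T)[:,:2]-T[:2,3])@R2.T*1000).round(1).tolist())
f('block front/rear L,R',[(334,67),(436,68),(330,216),(426,217)],.030)
f('rails inner',[(328,298),(421,298),(332,60),(441,60)],.026)
f('deck rear',[(330,298),(421,298)],.020)
f('bar outer',[(175,104),(190,310)],.040)
z=T[2,3]
for dz in(0,.004,.008):f('tips@%g'%dz,[(228,292),(378,292),(190,350),(182,355),(425,357)],z+dz)
E
```

```text
block front/rear L,R [[79.5, -11.5], [79.4, -50.4], [19.8, -11.1], [19.4, -51.4]]
rails inner [[-20.9, -11.2], [-21.0, -53.7], [82.0, -10.9], [82.3, -53.2]]
deck rear [[-24.2, -12.5], [-24.3, -55.4]]
bar outer [[66.8, 47.4], [-19.1, 48.4]]
tips@0 [[6.7, 26.0], [6.7, -25.3], [-16.8, 41.0], [-18.9, 44.1], [-19.8, -43.9]]
tips@0.004 [[8.9, 25.2], [8.9, -24.6], [-14.0, 39.8], [-16.1, 42.8], [-16.9, -42.7]]
tips@0.008 [[11.0, 24.5], [11.0, -23.9], [-11.2, 38.7], [-13.2, 41.6], [-14.0, -41.4]]
```

View pics/s2.png

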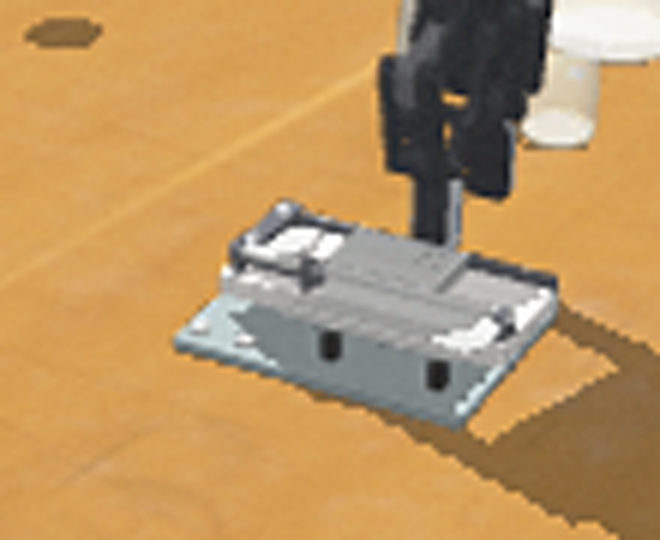

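The right finger is on the lane's centre line (−32 vs −32.5 mm) and the left one is over the bar. The gap to the block is about 9 mm, so I'm lowering.

Call:
{"op": "step_arm", "data": {
  "xyz": [
    [0,0,0.03],
    [0,0,0.03],
    [0,0,0.025],
    [0,0,0],
    [0,0,0]
  ],
  "dr": [
    [0,0,0],
    [0,0,0],
    [0,0,0],
    [0,0,0],
    [0,0,0]
  ],
  "jaw": [0.59,0.59,0.59,0.59,0.59]
}}

```text
t: 3.08
ee_pos: [0.4898, -0.0604, 0.0364]
tool_rot: [-180.0, 0.1, 8.7]
wrist_force: [0.3, 0.2, -0.3]
gripper_width: 0.0503
finger_force: 0.0
```

Call:
{"op": "step_arm", "data": {
  "xyz": [
    [0,0,0.01],
    [0,0,0.01],
    [0,0,0]
  ],
  "dr": [
    [0,0,0],
    [0,0,0],
    [0,0,0]
  ],
  "jaw": [0.59,0.59,0.59]
}}

```text
t: 3.33
ee_pos: [0.4906, -0.0605, 0.0291]
tool_rot: [180.0, -0.0, 8.6]
wrist_force: [1.7, 0.6, 3.2]
gripper_width: 0.0505
finger_force: 1.9
```

Call:
{"op": "step_arm", "data": {
  "xyz": [
    [0,0,0.01],
    [0,0,0],
    [0,0,0]
  ],
  "dr": [
    [0,0,0],
    [0,0,0],
    [0,0,0]
  ],
  "jaw": [0.59,0.59,0.59]
}}

```text
t: 3.58
ee_pos: [0.4907, -0.0606, 0.0259]
tool_rot: [180.0, -0.1, 8.6]
wrist_force: [0.1, 0.0, 5.6]
gripper_width: 0.0508
finger_force: 2.7
```

Call:
{"op": "step_arm", "data": {
  "xyz": [
    [0,0,0.01],
    [0,0,0],
    [0,0,0]
  ],
  "dr": [
    [0,0,0],
    [0,0,0],
    [0,0,0]
  ],
  "jaw": [0.59,0.59,0.59]
}}

```text
t: 3.83
ee_pos: [0.4909, -0.061, 0.0221]
tool_rot: [179.9, -0.1, 8.6]
wrist_force: [-0.8, -3.8, 8.2]
gripper_width: 0.0504
finger_force: 4.2
```

Call:
{"op": "step_arm", "data": {
  "xyz": [
    [0,0,0.005],
    [0,0,0],
    [0,0,0]
  ],
  "dr": [
    [0,0,0],
    [0,0,0],
    [0,0,0]
  ],
  "jaw": [0.59,0.59,0.59]
}}

```text
t: 4.08
ee_pos: [0.491, -0.0612, 0.0204]
tool_rot: [179.9, -0.1, 8.6]
wrist_force: [-1.9, -6.6, 9.4]
gripper_width: 0.0504
finger_force: 5.2
```

Call:
{"op": "step_arm", "data": {
  "xyz": [
    [0,0,0.0025],
    [0,0,0],
    [0,0,0]
  ],
  "dr": [
    [0,0,0],
    [0,0,0],
    [0,0,0]
  ],
  "jaw": [0.59,0.59,0.59]
}}

```text
t: 4.33
ee_pos: [0.491, -0.0614, 0.0197]
tool_rot: [179.9, -0.1, 8.7]
wrist_force: [-2.6, -8.0, 12.7]
gripper_width: 0.0505
finger_force: 6.0
```

```bash
python3 - <<'E'
from h import *
s,T=pose();print(s['ee_pos'],s['tool_rot'],s['wrist_force'],s['moment'],s['t'])
im=cams.read_camera('wrist')[:,:,::-1];np.save('T3.npy',T)
sc=cams.read_camera('scene')[:,:,::-1]
a=cv2.resize(im[0:300,170:470],(560,560));b=cv2.resize(sc[160:240,290:370],(560,560),interpolation=2)[:, :240]
cv2.imwrite('pics/w3.png',cv2.resize(np.hstack([a,b]),(800,560)))
E
```

```text
[ 0.49101761 -0.0614182   0.01966956] [ 1.79878393e+02 -7.71216862e-02  8.65464703e+00] [-2.62678888 -7.97713666 12.66110441] [-1.00273315  0.49701134  0.09696049] 4.3333
```

View pics/w3.png

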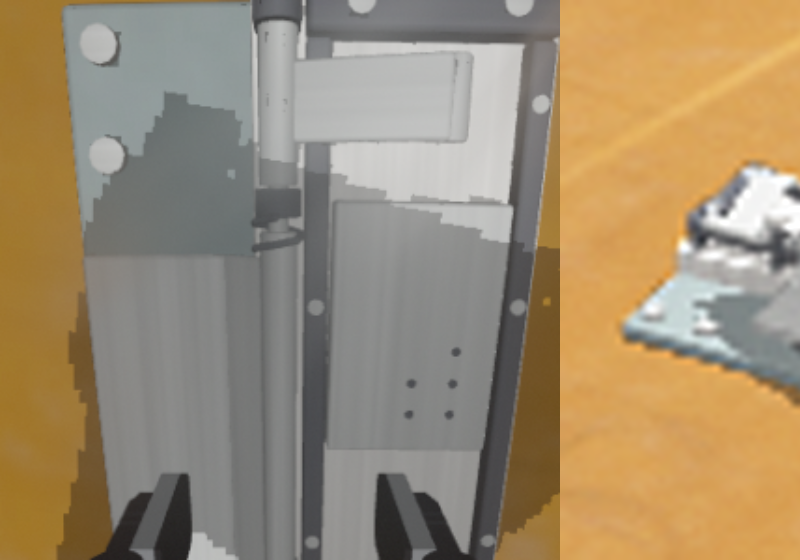

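The bar is down on its stop (the force jumped over the last mm) and the lip arm is raised. The block is untouched, with its rear at row 449. Next I slide forward along the lane.

Call:
{"op": "step_arm", "data": {
  "xyz": [
    [0.01,0,0],
    [0.01,0,0],
    [0.01,0,0],
    [0.01,0,0],
    [0.01,0,0],
    [0,0,0]
  ],
  "dr": [
    [0,0,0],
    [0,0,0],
    [0,0,0],
    [0,0,0],
    [0,0,0],
    [0,0,0]
  ],
  "jaw": [0.59,0.59,0.59,0.59,0.59,0.59]
}}

```text
t: 4.93
ee_pos: [0.5105, -0.0577, 0.0196]
tool_rot: [180.0, 0.0, 8.7]
wrist_force: [-8.3, -1.3, 15.4]
gripper_width: 0.0506
finger_force: 8.7
```

Call:
{"op": "step_arm", "data": {
  "xyz": [
    [0.01,0,0],
    [0.01,0,0],
    [0.01,0,0],
    [0.01,0,0],
    [0,0,0]
  ],
  "dr": [
    [0,0,0],
    [0,0,0],
    [0,0,0],
    [0,0,0],
    [0,0,0]
  ],
  "jaw": [0.59,0.59,0.59,0.59,0.59]
}}

```text
t: 5.35
ee_pos: [0.5261, -0.0553, 0.0196]
tool_rot: [180.0, 0.1, 8.7]
wrist_force: [-9.1, -2.2, 18.5]
gripper_width: 0.0505
finger_force: 9.5
```

```bash
python3 - <<'E'
from h import *
s,T=pose();print(s['ee_pos'],s['tool_rot'],s['wrist_force'],s['moment'],s['t'])
im=cams.read_camera('wrist')[:,:,::-1];np.save('T4.npy',T);cv2.imwrite('pics/w4.png',im)
cv2.imwrite('pics/w4z.png',cv2.resize(im[0:300,170:470],(600,600)))
E
```

```text
[ 0.52605746 -0.05529889  0.01956289] [1.79984211e+02 5.73126083e-02 8.67122626e+00] [-9.0925522  -2.20074309 18.50274929] [0.1994211  1.63912108 0.23959181] 5.35
```

View pics/w4z.png

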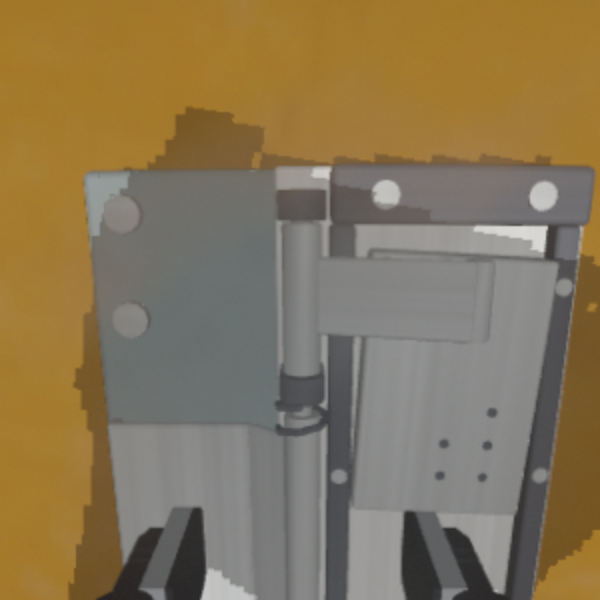

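The block's front (row 252) has passed under the lip and is about 8 mm short of the stop (row 222). I'll keep pushing.

Call:
{"op": "step_arm", "data": {
  "xyz": [
    [0.0075,0,0],
    [0.0075,0,0],
    [0,0,0],
    [0,0,0]
  ],
  "dr": [
    [0,0,0],
    [0,0,0],
    [0,0,0],
    [0,0,0]
  ],
  "jaw": [0.59,0.59,0.59,0.59]
}}

```text
t: 5.73
ee_pos: [0.5317, -0.0545, 0.0196]
tool_rot: [180.0, 0.1, 8.7]
wrist_force: [-11.4, -2.3, 19.4]
gripper_width: 0.0504
finger_force: 11.2
```

Call:
{"op": "step_arm", "data": {
  "xyz": [
    [0.0035,0,0],
    [0,0,0],
    [0,0,0]
  ],
  "dr": [
    [0,0,0],
    [0,0,0],
    [0,0,0]
  ],
  "jaw": [0.59,0.59,0.59]
}}

```text
t: 5.98
ee_pos: [0.5319, -0.0544, 0.0195]
tool_rot: [180.0, 0.2, 8.7]
wrist_force: [-24.2, -3.6, 26.2]
gripper_width: 0.0501
finger_force: 15.9
```

Call:
{"op": "step_arm", "data": {
  "xyz": [
    [0.0025,0,0],
    [0,0,0],
    [0,0,0]
  ],
  "dr": [
    [0,0,0],
    [0,0,0],
    [0,0,0]
  ],
  "jaw": [0.59,0.59,0.59]
}}

```text
t: 6.23
ee_pos: [0.532, -0.0544, 0.0194]
tool_rot: [-180.0, 0.4, 8.7]
wrist_force: [-34.0, -5.5, 31.9]
gripper_width: 0.0504
finger_force: 19.5
```

```bash
python3 - <<'E'
from h import *
s,T=pose();print(s['ee_pos'],s['tool_rot'],s['wrist_force'],s['moment'],s['t'])
im=cams.read_camera('wrist')[:,:,::-1];np.save('T5.npy',T);cv2.imwrite('pics/w5.png',im)
cv2.imwrite('pics/w5z.png',cv2.resize(im[90:290,260:470],(630,600),interpolation=2))
E
```

```text
[ 0.53197073 -0.05440726  0.01942011] [-179.99806163    0.35703675    8.66013706] [-34.01648845  -5.54269121  31.93197981] [-0.28698751  5.76735258  0.15879289] 6.2333
```

View pics/w5z.png

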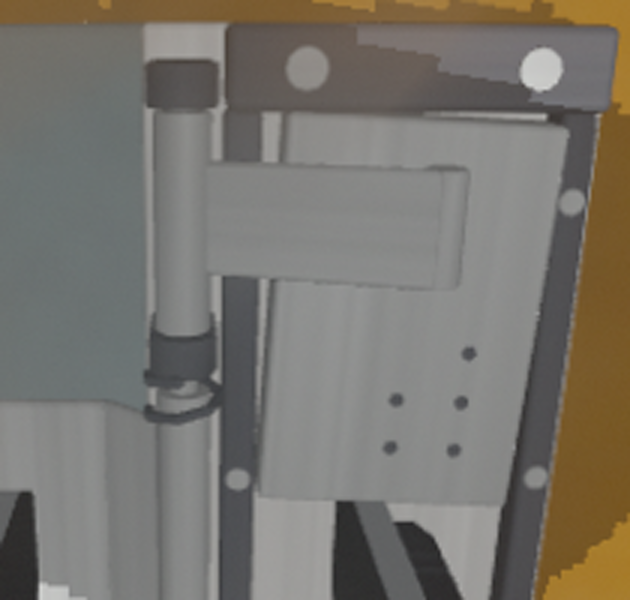

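The block is skewed clockwise. Its left front corner is on the stop (row 110) and the right front corner is about 2 mm short (row 125). I'll back off, shift the fingers about 7 mm toward −y with the bar still held, and push on the right of the rear face to square it.

Call:
{"op": "step_arm", "data": {
  "xyz": [
    [-0.01,0,0],
    [-0.01,0,0],
    [0,0.009,0],
    [0,0.009,0],
    [0,0,0],
    [0,0,0]
  ],
  "dr": [
    [0,0,0],
    [0,0,0],
    [0,0,0],
    [0,0,0],
    [0,0,0],
    [0,0,0]
  ],
  "jaw": [0.59,0.59,0.59,0.59,0.59,0.59]
}}

```text
t: 6.78
ee_pos: [0.5282, -0.0619, 0.0197]
tool_rot: [-180.0, -0.1, 8.6]
wrist_force: [-2.1, 4.3, 12.4]
gripper_width: 0.0505
finger_force: 6.4
```

Call:
{"op": "step_arm", "data": {
  "xyz": [
    [0.01,0,0],
    [0.005,0,0],
    [0,0,0],
    [0,0,0]
  ],
  "dr": [
    [0,0,0],
    [0,0,0],
    [0,0,0],
    [0,0,0]
  ],
  "jaw": [0.59,0.59,0.59,0.59]
}}

```text
t: 7.12
ee_pos: [0.5327, -0.0615, 0.0196]
tool_rot: [180.0, 0.1, 8.6]
wrist_force: [-16.8, -1.2, 21.6]
gripper_width: 0.0503
finger_force: 14.1
```

Call:
{"op": "step_arm", "data": {
  "xyz": [
    [0.005,0,0],
    [0,0,0],
    [0,0,0]
  ],
  "dr": [
    [0,0,0],
    [0,0,0],
    [0,0,0]
  ],
  "jaw": [0.59,0.59,0.59]
}}

```text
t: 7.37
ee_pos: [0.533, -0.0615, 0.0194]
tool_rot: [-180.0, 0.4, 8.7]
wrist_force: [-35.2, -4.0, 34.9]
gripper_width: 0.0501
finger_force: 21.3
```

```bash
cat > skew.py <<'E'
from h import *
def sub(p):  # subpixel strongest |gradient|
    g=np.abs(np.gradient(cv2.GaussianBlur(p.reshape(-1,1).astype(np.float32),(1,3),.6).ravel()))
    i=int(np.argmax(g[1:-1]))+1;a,b,c=g[i-1],g[i],g[i+1];return i+.5*(a-c)/(a-2*b+c+1e-9),b
def lines(im,T,R0):
    G=cv2.cvtColor(im,6).astype(np.float32)
    y=np.radians(8.7);R2=np.array([[np.cos(y),np.sin(y)],[-np.sin(y),np.cos(y)]])
    def fit(name,pts,z,along):
        w=(cast('wrist',pts,z,T)[:,:2]-T[:2,3])@R2.T*1000
        a,b=(1,0) if along=='y' else (0,1)
        k=np.polyfit(w[:,a],w[:,b],1);r=w[:,b]-np.polyval(k,w[:,a]);m=abs(r-np.median(r))<.5
        k=np.polyfit(w[m,a],w[m,b],1)
        print(name,'slope deg %.2f'%np.degrees(np.arctan(k[0])),'n',m.sum(),'mean',w[m].mean(0).round(2),'range',w[m,a].min().round(1),w[m,a].max().round(1),'rms %.2f'%(w[m,b]-np.polyval(k,w[m,a])).std())
    def hor(cols,r0,r1):return [(c,r0+sub(G[r0:r1,c])[0]) for c in cols]
    def ver(rows,c0,c1):return [(c0+sub(G[r,c0:c1])[0],r) for r in rows]
    return G,fit,hor,ver
E
python3 - <<'E'
from skew import *
im5=cv2.imread('pics/w5.png');T5=np.load('T5.npy')
s,T6=pose();im6=cams.read_camera('wrist')[:,:,::-1].copy();np.save('T6.npy',T6);cv2.imwrite('pics/w6.png',im6)
print(s['wrist_force'],s['t'])
def stop(T):return proj('wrist',cast('wrist',[(0,0)],.03,T),T)
# where block rear/front expected in view 6: transfer from view 5
pts5=[(346.7,255),(427,258),(357,127),(450,132),(340,126),(460,126)]
W=cast('wrist',pts5,.03,T5);p6=proj('wrist',W,T6);print(p6.round(1).tolist())
for n,im,T,p in(('5',im5,T5,np.array(pts5)),('6',im6,T6,p6)):
    G,fit,hor,ver=lines(im,T,0)
    c0,c1=p[0,0],p[1,0];r=p[:2,1].mean()
    fit(n+' rear',hor(range(int(c0)+4,int(c0)+24),int(r)-8,int(r)+8),.03,'y')
    r=p[4,1]
    fit(n+' stop',hor(range(int(p[2,0])+5,int(p[3,0])-5,2),int(r)-6,int(r)+3),.03,'y')
    cc=int(p[3,0])-12
    for c in(int(p[2,0])+6,int(p[2,0])+30,cc):print(c,int(r)-6,G[int(r)-6:int(r)+14,c].astype(int).tolist())
    rr=range(int(r)+70,int(r)+120,2)
    print([ (q,G[q,int(p[0,0])-8:int(p[0,0])+16].astype(int).tolist()) for q in (int(r)+75,int(r)+115)])
E
```

```text
[-35.1856449   -4.02352553  34.86129111] 7.3667
[[331.7, 254.9], [412.3, 257.9], [339.8, 126.8], [433.3, 131.6], [322.7, 125.8], [443.3, 125.6]]
5 rear slope deg 2.97 n 20 mean [ 11.58 -17.5 ] range -22.0 -13.0 rms 0.06
5 stop slope deg -0.77 n 40 mean [ 71.47 -32.44] range -48.8 -16.2 rms 0.15
363 120 [104, 94, 94, 95, 93, 91, 88, 108, 127, 137, 140, 140, 141, 140, 140, 140, 140, 140, 140, 141]
387 120 [95, 96, 95, 96, 95, 93, 91, 94, 107, 127, 139, 143, 145, 145, 145, 145, 146, 145, 145, 145]
438 120 [132, 111, 113, 112, 83, 76, 71, 96, 160, 154, 105, 104, 128, 138, 144, 143, 142, 143, 142, 144]
[(201, [82, 82, 81, 83, 82, 84, 81, 91, 130, 146, 112, 92, 109, 132, 142, 143, 141, 140, 142, 144, 144, 144, 144, 143]), (241, [79, 81, 80, 80, 80, 78, 74, 79, 94, 113, 133, 142, 139, 138, 139, 139, 140, 141, 142, 141, 140, 141, 141, 139])]
6 rear slope deg 3.18 n 20 mean [ 11.78 -10.36] range -14.9 -5.8 rms 0.06
6 stop slope deg -4.05 n 14 mean [ 72.28 -23.45] range -30.3 -9.6 rms 0.13
345 119 [123, 97, 91, 91, 92, 90, 88, 88, 117, 130, 137, 138, 139, 139, 138, 139, 139, 139, 139, 140]
369 119 [94, 94, 95, 93, 94, 93, 90, 88, 101, 121, 134, 141, 142, 143, 142, 143, 142, 143, 142, 142]
421 119 [136, 90, 82, 83, 84, 83, 77, 79, 122, 147, 106, 106, 126, 139, 144, 143, 144, 143, 143, 143]
[(200, [87, 87, 87, 87, 87, 85, 81, 114, 154, 150, 127, 101, 124, 136, 143, 140, 139, 141, 141, 142, 143, 143, 144, 143]), (240, [79, 81, 79, 79, 81, 77, 79, 110, 125, 102, 130, 139, 139, 138, 137, 139, 139, 141, 141, 140, 141, 140, 141, 140])]
```

```bash
python3 - <<'E'
from h import *
def tri(obs):
    A=[];b=[]
    for (px,T) in obs:
        o=np.linalg.inv(view('wrist',T)[2])[:3,3];p=cast('wrist',[px],0,T)[0];d=(p-o)/np.linalg.norm(p-o)
        M=np.eye(3)-np.outer(d,d);A.append(M);b.append(M@o)
    x=np.linalg.lstsq(np.vstack(A),np.hstack(b),rcond=None)[0]
    y=np.radians(8.7);u=x[0]*np.cos(y)+x[1]*np.sin(y);v=-x[0]*np.sin(y)+x[1]*np.cos(y)
    return ((u-.531)*1000).round(1),((v+.1667)*1000).round(1),(x[2]*1000).round(1)
T3,T4,T5=[np.load(f'T{i}.npy') for i in(3,4,5)]
k=.5357;w3=lambda x,y:(170+x*k,y*k);w4=lambda x,y:(170+x/2,y/2);w5=lambda x,y:(260+x/3,90+y/3)
print('lip front-right',tri([(w3(472,54),T3),(w4(494,262),T4),(w5(469,170),T5)]),tri([(w3(472,54),T3),(w5(469,170),T5)]))
print('lip rear-right',tri([(w3(467,141),T3),(w4(488,341),T4),(w5(461,288),T5)]))
print('arm rear at hinge',tri([(w3(296,141),T3),(w4(320,335),T4),(w5(210,274),T5)]))
print('stop face right end (z30)',tri([(w3(523,42),T3),(w4(547,223),T4),(w5(565,110),T5)]))
print('rail screw L',tri([(w3(316,307),T3),(w4(339,476),T4),(w5(237,479),T5)]))
print('bar front-left',tri([(w3(84,257),T3),(w4(108,423),T4)]))
E
```

```text
lip front-right (np.float64(51.8), np.float64(-3.6), np.float64(40.9)) (np.float64(51.8), np.float64(-3.7), np.float64(40.8))
lip rear-right (np.float64(36.1), np.float64(-3.9), np.float64(41.1))
arm rear at hinge (np.float64(36.3), np.float64(29.5), np.float64(35.1))
stop face right end (z30) (np.float64(58.2), np.float64(-20.7), np.float64(23.4))
rail screw L (np.float64(0.0), np.float64(24.5), np.float64(26.5))
bar front-left (np.float64(11.2), np.float64(80.5), np.float64(20.2))
```

```bash
python3 - <<'E'
from skew import *
y=np.radians(8.7)
def H(px,T,z=.03):
    p=cast('wrist',px,z,T);u=p[:,0]*np.cos(y)+p[:,1]*np.sin(y);v=-p[:,0]*np.sin(y)+p[:,1]*np.cos(y)
    return np.c_[(u-.531)*1000,(v+.1667)*1000].round(1).tolist()
T5,T6=np.load('T5.npy'),np.load('T6.npy')
w5=lambda x,y:(260+x/3,90+y/3)
print('block FL FR RL RR',H([w5(288,112),w5(567,126),w5(260,495),w5(500,505)],T5))
print('stop edge',H([w5(240,108),w5(600,110)],T5))
print('rail tops innerL',H([w5(262,125),w5(252,600)],T5,.026),'innerR',H([w5(551,125),w5(490,600)],T5,.026))
print('finger B front corners',H([w5(335,500),w5(385,500),w5(395,522),w5(430,522)],T5,.026))
for nm,T in(('pics/w5.png',T5),('pics/w6.png',T6)):
    G=cv2.cvtColor(cv2.imread(nm),6)
    P=lambda x,yy,z=.03:np.array([(.531+x/1e3)*np.cos(y)-(yy/1e3-.1667)*np.sin(y),(.531+x/1e3)*np.sin(y)+(yy/1e3-.1667)*np.cos(y),z])
    for yy in(15,5,-6,-12,-17):
        xs=np.arange(62,52,-.4);p=proj('wrist',[P(x,yy) for x in xs],T).astype(np.float32)
        print(nm[-6:],yy,cv2.remap(G,p[:,:1],p[:,1:],1).ravel().tolist())
E
```

```text
block FL FR RL RR [[58.1, 18.7], [56.4, -20.4], [-1.1, 21.1], [-3.0, -17.4]]
stop edge [[58.6, 25.4], [58.7, -24.8]]
rail tops innerL [[55.9, 22.0], [-23.4, 21.5]] innerR [[56.1, -19.7], [-23.7, -19.4]]
finger B front corners [[-4.2, 8.4], [-4.2, 0.2], [-8.3, -1.8], [-8.4, -7.6]]
w5.png 15 [135, 119, 101, 94, 94, 95, 94, 92, 89, 94, 114, 131, 138, 140, 140, 141, 141, 141, 141, 141, 141, 141, 141, 141, 141]
w5.png 5 [96, 97, 96, 96, 97, 96, 96, 93, 90, 92, 100, 117, 132, 139, 142, 143, 143, 143, 144, 144, 144, 143, 143, 144, 144]
w5.png -6 [85, 84, 85, 85, 85, 85, 84, 80, 76, 116, 137, 106, 111, 129, 139, 144, 144, 144, 144, 144, 144, 144, 144, 144, 144]
w5.png -12 [84, 83, 82, 81, 81, 83, 83, 78, 71, 109, 158, 139, 102, 113, 132, 139, 142, 142, 142, 142, 142, 142, 143, 143, 142]
w5.png -17 [193, 163, 115, 112, 113, 114, 108, 76, 73, 86, 135, 131, 102, 99, 123, 135, 141, 141, 141, 142, 142, 142, 142, 141, 141]
w6.png 15 [134, 116, 97, 91, 92, 92, 92, 90, 88, 96, 120, 132, 139, 140, 140, 141, 140, 140, 140, 140, 140, 140, 140, 140, 140]
w6.png 5 [94, 95, 95, 94, 94, 94, 94, 92, 90, 93, 106, 121, 132, 138, 140, 140, 140, 140, 139, 140, 141, 140, 140, 140, 140]
w6.png -6 [92, 91, 90, 90, 90, 90, 89, 85, 86, 98, 107, 109, 119, 132, 140, 142, 143, 143, 142, 143, 143, 143, 143, 143, 143]
w6.png -12 [86, 85, 85, 84, 85, 85, 84, 80, 80, 112, 137, 116, 107, 124, 136, 141, 142, 142, 142, 142, 142, 142, 142, 143, 142]
w6.png -17 [189, 155, 95, 82, 83, 83, 83, 78, 77, 109, 144, 130, 108, 112, 128, 138, 142, 143, 142, 141, 141, 142, 141, 142, 141]
```

The clip is fully open (lip top at z≈41). The block's left front corner is on the stop and it is still skewed 2.7°. Finger friction on the rear face is stopping it from turning. Sliding the fingers −y while pushing will drag the rear square.

Call:
{"op": "step_arm", "data": {
  "xyz": [
    [-0.002,0.0025,0],
    [0,0.0025,0],
    [0,0.0025,0],
    [0,0.0025,0],
    [0,0,0],
    [0,0,0]
  ],
  "dr": [
    [0,0,0],
    [0,0,0],
    [0,0,0],
    [0,0,0],
    [0,0,0],
    [0,0,0]
  ],
  "jaw": [0.59,0.59,0.59,0.59,0.59,0.59]
}}

```text
t: 7.92
ee_pos: [0.5341, -0.064, 0.0195]
tool_rot: [-179.8, 0.1, 8.6]
wrist_force: [-19.7, 10.7, 26.0]
gripper_width: 0.0505
finger_force: 18.6
```

```bash
cat > chk.py <<'E'
from skew import *
import sys
y=np.radians(8.7)
s,T=pose();im=cams.read_camera('wrist')[:,:,::-1].copy();n=sys.argv[1];np.save(f'T{n}.npy',T);cv2.imwrite(f'pics/w{n}.png',im)
print(s['ee_pos'],s['wrist_force'],s['t'],'TCP holder',((T[0,3]*np.cos(y)+T[1,3]*np.sin(y)-.531)*1e3).round(1),((-T[0,3]*np.sin(y)+T[1,3]*np.cos(y)+.1667)*1e3).round(1))
G=cv2.cvtColor(im,6)
P=lambda x,yy,z=.03:np.array([(.531+x/1e3)*np.cos(y)-(yy/1e3-.1667)*np.sin(y),(.531+x/1e3)*np.sin(y)+(yy/1e3-.1667)*np.cos(y),z])
def prof(a,b,N):
    t=np.linspace(0,1,N)[:,None];p=proj('wrist',P(*a)+(P(*b)-P(*a))*t,T).astype(np.float32);return cv2.remap(G,p[:,:1],p[:,1:],1).ravel()
for yy in(15,5,-6,-12,-17):print('front',yy,prof((62,yy),(52,yy),26).tolist())
k=[]
for yy in np.arange(-16,19,1.):
    e,g=sub(prof((5,yy),(-8,yy),66));k.append((yy,5-e*.2,g))
k=np.array(k);print('rear',[(int(a),round(b,1),int(g)) for a,b,g in k[::2]])
for xx in(5,25,):
    print('L',xx,prof((xx,26),(xx,16),26).tolist());print('R',xx,prof((xx,-16),(xx,-26),26).tolist())
E
python3 chk.py 7
```

```text
[ 0.53414177 -0.06400468  0.01953055] [-19.74365092  10.65054694  25.98396292] 7.9167 TCP holder -12.7 22.6
front 15 [134, 113, 94, 89, 90, 90, 90, 87, 87, 85, 117, 130, 139, 139, 138, 138, 139, 139, 139, 139, 139, 138, 139, 140, 140, 140]
front 5 [94, 94, 94, 94, 94, 94, 93, 90, 89, 94, 119, 131, 138, 140, 140, 140, 139, 140, 140, 140, 140, 140, 140, 140, 140, 140]
front -6 [94, 95, 95, 94, 94, 94, 92, 89, 86, 91, 116, 132, 140, 142, 141, 141, 141, 142, 143, 142, 143, 143, 142, 143, 143, 142]
front -12 [86, 87, 86, 86, 86, 85, 84, 82, 79, 86, 112, 132, 138, 141, 141, 142, 140, 141, 141, 142, 141, 142, 142, 142, 141, 141]
front -17 [137, 113, 89, 82, 83, 84, 82, 78, 75, 84, 110, 132, 139, 142, 142, 143, 142, 142, 140, 142, 142, 142, 141, 141, 142, 142]
rear [(-16, np.float64(-7.3), 19), (-14, np.float64(-5.7), 20), (-12, np.float64(-5.1), 29), (-10, np.float64(-5.1), 12), (-8, np.float64(-1.3), 10), (-6, np.float64(-1.3), 10), (-4, np.float64(-1.3), 11), (-2, np.float64(-1.3), 20), (0, np.float64(-1.8), 4), (2, np.float64(-1.8), 5), (4, np.float64(-1.8), 5), (6, np.float64(-1.8), 4), (8, np.float64(-1.8), 4), (10, np.float64(-1.8), 4), (12, np.float64(-1.8), 4), (14, np.float64(-1.8), 4), (16, np.float64(-1.8), 4), (18, np.float64(-1.7), 4)]
L 5 [79, 79, 79, 80, 80, 81, 82, 82, 80, 82, 113, 148, 155, 156, 156, 156, 151, 131, 112, 123, 136, 140, 139, 137, 139, 139]
R 5 [137, 136, 135, 135, 135, 135, 135, 134, 134, 135, 135, 128, 90, 80, 78, 78, 78, 78, 79, 79, 79, 81, 102, 145, 128, 100]
L 25 [85, 85, 86, 87, 87, 87, 87, 87, 86, 90, 119, 152, 155, 156, 157, 158, 153, 135, 116, 129, 138, 141, 141, 140, 140, 141]
R 25 [140, 139, 139, 139, 138, 138, 139, 138, 138, 138, 137, 127, 105, 82, 81, 81, 80, 80, 80, 80, 79, 81, 102, 146, 117, 99]
```

The block now sits flush on the stop across its whole width, and its rear is square at x≈−2. I'll back the finger off it, then let the bar up vertically.

Call:
{"op": "step_arm", "data": {
  "xyz": [
    [-0.0125,0,0],
    [-0.0125,0,0],
    [0,0,0],
    [0,0,0]
  ],
  "dr": [
    [0,0,0],
    [0,0,0],
    [0,0,0],
    [0,0,0]
  ],
  "jaw": [0.59,0.59,0.59,0.59]
}}

```text
t: 8.3
ee_pos: [0.5267, -0.0665, 0.0203]
tool_rot: [180.0, -0.2, 8.6]
wrist_force: [2.6, 1.6, 12.2]
gripper_width: 0.0502
finger_force: 6.5
```

```bash
python3 chk.py 8
```

```text
[ 0.52666557 -0.06650533  0.02028103] [ 2.645399    1.58332314 12.20421528] 8.3 TCP holder -20.5 21.3
front 15 [132, 113, 91, 86, 87, 87, 87, 85, 83, 88, 108, 128, 138, 141, 141, 141, 141, 141, 140, 140, 141, 140, 140, 140, 140, 137]
front 5 [116, 115, 113, 104, 96, 96, 96, 94, 92, 97, 114, 130, 138, 141, 140, 140, 140, 140, 140, 140, 140, 140, 141, 140, 140, 140]
front -6 [118, 117, 118, 118, 119, 119, 118, 114, 108, 112, 137, 156, 148, 140, 140, 140, 141, 141, 140, 140, 140, 140, 140, 140, 140, 140]
front -12 [118, 119, 119, 119, 119, 120, 118, 114, 108, 107, 136, 165, 181, 185, 186, 187, 185, 182, 178, 168, 148, 140, 140, 140, 140, 140]
front -17 [181, 145, 120, 115, 116, 117, 115, 109, 102, 92, 136, 169, 187, 190, 190, 190, 190, 190, 190, 190, 183, 156, 141, 140, 140, 139]
rear [(-16, np.float64(-1.8), 6), (-14, np.float64(-1.8), 7), (-12, np.float64(-1.8), 7), (-10, np.float64(-1.7), 7), (-8, np.float64(-7.8), 9), (-6, np.float64(-7.8), 9), (-4, np.float64(-7.9), 15), (-2, np.float64(-1.7), 7), (0, np.float64(-1.7), 7), (2, np.float64(-1.7), 6), (4, np.float64(-1.7), 7), (6, np.float64(-1.7), 6), (8, np.float64(-1.7), 7), (10, np.float64(-1.7), 6), (12, np.float64(-1.7), 6), (14, np.float64(-1.7), 6), (16, np.float64(-1.6), 6), (18, np.float64(-1.6), 7)]
L 5 [78, 78, 78, 78, 78, 78, 80, 79, 77, 83, 105, 137, 149, 152, 153, 154, 150, 135, 112, 126, 133, 136, 136, 135, 135, 137]
R 5 [134, 134, 134, 134, 134, 134, 133, 132, 132, 133, 132, 121, 97, 80, 77, 76, 77, 79, 78, 77, 77, 73, 114, 147, 135, 90]
L 25 [86, 86, 86, 86, 87, 88, 87, 87, 87, 89, 107, 137, 148, 150, 150, 152, 148, 133, 122, 126, 134, 138, 136, 136, 137, 137]
R 25 [137, 137, 137, 137, 136, 136, 136, 136, 137, 137, 135, 122, 98, 82, 80, 80, 78, 78, 78, 78, 77, 81, 104, 156, 131, 100]
```

Call:
{"op": "step_arm", "data": {
  "xyz": [
    [0,0,-0.01],
    [0,0,-0.01],
    [0,0,-0.01],
    [0,0,-0.02],
    [0,0,-0.04],
    [0,0,-0.08],
    [0,0,-0.08],
    [0,0,0]
  ],
  "dr": [
    [0,0,0],
    [0,0,0],
    [0,0,0],
    [0,0,0],
    [0,0,0],
    [0,0,0],
    [0,0,0],
    [0,0,0]
  ],
  "jaw": [0.59,0.59,0.59,0.59,0.59,0.59,0.59,0.59]
}}

```text
t: 9.02
ee_pos: [0.5273, -0.067, 0.125]
tool_rot: [179.9, -0.4, 8.6]
wrist_force: [0.5, -1.0, 1.1]
gripper_width: 0.0507
finger_force: 0.0
```

Call:
{"op": "step_arm", "data": {
  "xyz": [
    [0,0,0],
    [0,0,0],
    [0,0,0]
  ],
  "dr": [
    [0,0,0],
    [0,0,0],
    [0,0,0]
  ],
  "jaw": [0.59,0.59,0.59]
}}

```text
t: 9.27
ee_pos: [0.5247, -0.0665, 0.1173]
tool_rot: [-180.0, 0.1, 8.6]
wrist_force: [-0.2, 0.7, -0.0]
gripper_width: 0.0503
finger_force: 0.0
```

```bash
python3 chk.py 9
```

```text
[ 0.52468875 -0.06648223  0.11728296] [-0.155281    0.66923008 -0.03845931] 9.2667 TCP holder -22.4 21.6
front 15 [123, 109, 98, 88, 86, 86, 85, 83, 80, 91, 108, 124, 137, 139, 139, 139, 139, 140, 139, 139, 140, 140, 139, 139, 137, 131]
front 5 [87, 87, 87, 85, 86, 86, 85, 84, 81, 92, 107, 125, 136, 138, 139, 139, 139, 139, 139, 139, 138, 138, 138, 138, 137, 134]
front -6 [90, 90, 90, 90, 91, 91, 90, 88, 86, 94, 106, 124, 135, 137, 138, 137, 137, 137, 137, 137, 137, 137, 136, 137, 137, 136]
front -12 [91, 90, 91, 92, 92, 92, 91, 89, 86, 94, 105, 121, 132, 136, 136, 134, 135, 135, 136, 135, 135, 135, 135, 135, 136, 135]
front -17 [125, 109, 100, 93, 94, 94, 93, 91, 89, 96, 106, 122, 131, 135, 136, 135, 135, 134, 134, 134, 135, 134, 134, 134, 134, 134]
rear [(-16, np.float64(-2.3), 6), (-14, np.float64(-2.3), 6), (-12, np.float64(-2.2), 6), (-10, np.float64(-2.2), 6), (-8, np.float64(-2.3), 6), (-6, np.float64(-2.2), 5), (-4, np.float64(-2.2), 5), (-2, np.float64(-2.2), 5), (0, np.float64(-2.3), 5), (2, np.float64(-2.2), 3), (4, np.float64(-1.8), 2), (6, np.float64(-2.3), 2), (8, np.float64(-1.9), 2), (10, np.float64(-2.3), 2), (12, np.float64(-2.3), 2), (14, np.float64(-2.0), 2), (16, np.float64(-2.1), 2), (18, np.float64(-2.1), 2)]
L 5 [97, 97, 97, 97, 96, 96, 96, 97, 97, 102, 114, 128, 142, 150, 151, 149, 145, 137, 128, 130, 134, 136, 137, 137, 137, 137]
R 5 [137, 136, 135, 135, 135, 135, 135, 134, 134, 134, 130, 120, 106, 89, 80, 79, 79, 78, 79, 79, 79, 79, 90, 103, 125, 143]
L 25 [95, 95, 95, 96, 96, 96, 96, 96, 101, 107, 120, 132, 143, 148, 149, 145, 141, 132, 123, 128, 132, 134, 136, 135, 135, 136]
R 25 [135, 135, 135, 134, 134, 134, 134, 134, 135, 135, 130, 122, 109, 96, 87, 84, 84, 83, 83, 83, 83, 81, 85, 107, 126, 143]
```

The block is still home and flush on the stop, the clip is released, and the robot is clear with no load.

```bash
python3 -c "
from plant import bot
print(bot.sign_off())"
```

```text
the job is handed in; nothing more can be done
None
```

The block is pushed fully home and flush against the end stop, the press bar is let up so the clip closes on it, the gripper is clear, and the job is handed in; I did not separately measure the lip's clamped angle or re-check the jars, beaker and box at the end, though the arm never went near them.

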